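# Bring the empty sleeve of the centrifuge rotor to the front

## Robot

A 6-joint arm with a two-finger parallel gripper is mounted at the origin on the work surface. World frame = base frame: x ahead of the robot, y to its left, z up, the work surface at z = 0. Lengths are in m, angles in rad, forces in N, time in s.
With the tool pointing down it reaches from about 0.325 to 0.9 m from the base axis. Payload 3.5 kg.
Tool frame: the origin (TCP) lies on the centre line of the jaws, within the pads' length; the fingertips stand 14 mm ahead of it and the grasp point (between the pads) lies 5 mm behind it (robot.tip_reach is the distance from the TCP to the fingertips, in m); z points along the fingers, y is the line along which they close (so a half turn about z gives the same grasp; the last joint's range is limited). The gripper opens to 85 mm and grips with 20 to 120 N. Pads are 22 mm wide; open, the fingers measure 114 mm over their backs; the gripper's body (76 mm by 85 mm) begins 54 mm behind the grasp point. The pads swing forward as they close: fully open they stand 13 mm farther back than shut.
Start: joints at [1.175, 0.276, -0.026, 1.268, 0, 1.467], TCP at [0.18, 0.598, 0.245] pointing down, gripper open.
Joint ranges: [-3.12, 3.12], [-0.85, 1.88], [-1.08, 1.24], [-1.95, 2.15], [-1.57, 1.53], [-3.14, 3.14]. Speed limits (rad/s): [2.57, 2.57, 3.14, 3.14, 3.14, 3.14].

## Interface

Orientations are given as a 3x3 rotation matrix whose columns are the frame's x, y, z axes.
In Python, from station import robot gives the robot as it stands.
- The arm moves only by the tool apply_moves, never from a script. Its argument "rows" is a list of rows, each an object of numbers: "ax", "ay", "az": the turn, a rotation vector about the world's x, y, z in degrees; "dx", "dy", "dz": the shift along the world's x, y, z in mm; "jaw": the opening, from -1 (shut) to 1 (fully open). A call has 1 to 20 rows; each row is the pose to reach, as a shift and turn from the pose commanded when the call began; what a row does not reach only later rows make up. A row lasts 1/12 s, in which the tool goes at most 41.7 mm and 7.16 degrees, less where a joint would pass 70% of its speed; a pose out of reach is approached as far as the arm can. A call with a gripper value outside its range is refused whole. The fingers move at their own pace and stop on an object; "squeeze" is the grip in N (left out, the last holds). Time passes only in rows, so rows that repeat a pose let the fingers close. It gives the time, the measured TCP pose, the force, the opening and the grip force at its end, in the units of the state.
- robot.read_state(): the state, without advancing time (a new reading comes with each control period).
- robot.snapshot(name): name is "side" or "top"; returns the picture (384x512x3 uint8, blue, green, red); there is no depth.
- robot.get_calibration(name): a dict with "mtx" (3x3 intrinsics, pixels), "rvec" (rotation vector, rad) and "tvec" (3), from world to camera coordinates, as OpenCV has them. Camera axes: x right, y down, z forward; pixel columns grow to the right and rows downward; lengths in m; the calibration is good to about 2 mm. A picture is of the moment at which its call begins. get_calibration takes no time and is no camera call.
- robot.hand_in(): hands the job in; it is judged then, once.
The state is a dict: "time": time; "q": joint angles; "joint_vel": joint speeds; "tau": joint torques, N m; "tool_pos": TCP position; "eef_rot": TCP orientation; "contact_force": force on the tool from outside, world axes, zero at the start; "wrist_torque": the same for the moment, N m; "width": finger opening in m; "gripper_force": force on a finger pad.
Only numpy, scipy, OpenCV 4.12 (cv2) and the standard library are available. Lean on these libraries where they do the work, as an engineer would, in place of code of your own. Each camera call takes 0.05 s, during which the arm holds its last target. There are 200 camera calls.

## Task

The blood centrifuge is being loaded: three of its rotor's four sleeves already hold a tube and one is still empty. With a fingertip against one of the rotor's arms, push the rotor round slowly and gently until the empty sleeve stands at the front, in line with the lid catch in the middle of the front rim, and leave the rotor at rest there. Keep off the tubes, leave them seated in their sleeves, and do not disturb the other things on the counter or on the machine.

Things in the scene. Friction and masses are not known exactly. Their poses are not given: they have to be found in the camera images.
- centrifuge: bench centrifuge, fixed, lid taken off. Pale square housing 320 x 320 mm, flat deck 200 mm above the counter, round steel bowl in it (opening 250 mm dia, floor 82 mm above the counter). Origin on the counter under the rotor's axis, z up. -x is the FRONT, with a sloping console with two black knobs, lower than the deck, out to x = -0.21. Yaw up to 0.35 rad either way
- lid_catch (a point): foot of the lid catch, a black block 36 mm wide, 16 mm deep, 7 mm high on the deck, in the middle of the front rim, 146 mm in front of the rotor's axis; it marks the front
- rotor: aluminium four-arm rotor in the bowl, turning freely either way about its upright axis. Origin on the axis, 172 mm above the counter, level with the arm tops; z up. The arms lie along its -x (empty sleeve), -y (tube_a), +x (tube_b), +y (tube_c). 0.6 kg; friction about 0.06 N m (1 N at 60 mm out), no spring, no detents: it stays where left and hardly coasts
- hub (a point): top of the hub's nut, on the axis, 20 mm above the arm tops (nut 25 mm across, hub 52 mm). Each arm is a bar 20 mm wide, 14 mm thick, with clear flat sides from 27 to 75 mm from the axis; between neighbouring arms the bowl is open to its floor. From 75 to 113 mm the arm is a fork 46 mm wide that carries the sleeve
- empty_sleeve (a point): centre of the mouth of the empty sleeve, a point of the rotor 100 mm from its axis along its -x, level with the arm tops. All four sleeves are alike: steel, 22 mm outside, 18 mm inside dia, 60 mm deep, fast in their forks, the fullest reach of the rotor (113 mm from the axis)
- loading_point (a point): where the mouth of the empty sleeve must come: 100 mm from the axis straight to the front of the centrifuge, on the line from the axis to the lid catch, 172 mm above the counter
- tube_a: capped blood tube, 13 mm dia x 82 mm tall with its cap (cap 17 mm dia, the top 20 mm), 15 g, loose in a rotor sleeve and reaching 22 mm above the arm tops; origin at its foot
- tube_b: as tube_a
- tube_c: as tube_a
- stopper: loose purple tube stopper, 17 mm dia x 20 mm, 10 g, standing on the back left corner of the centrifuge's deck; origin at its foot. Bystander
- lid: the centrifuge's round lid, 280 mm dia, 30 mm high, 56 mm with its black knob, 0.45 kg, lying on the counter to the left; origin under its centre. Bystander
- cup_a: specimen cup with white screw cap, 60 mm dia x 69 mm; origin at its foot. Bystander
- cup_b: as cup_a
- bottle: white wash bottle, 60 mm dia x 150 mm; origin at its foot. Bystander
- tube_rack: white rack of blood tubes, 220 mm long, 70 wide, 90 mm high, on the right, its length roughly along world x; origin under its centre. Bystander

How it is judged:
By the outcome, as a careful person would: the job done as asked, in the order asked, and still so for the second after the job is handed in, with the robot touching nothing.
It also fails if it takes over 48 s, if anything falls off the work surface, if the arm or the gripper's body presses on something with over 40 N, if the wrist force passes 120 N, or if a joint passes its speed limit or range.

## Working session

There is one attempt and no reset: what is moved stays moved. The work goes in short steps, Python scripts to look and compute and a tool call to move; the robot and the scene stay as the last step left them, time stands still between calls to the robot, and variables do not carry over. Pictures are saved under pics/ and viewed, at most 10 in all, crops included, and the job is handed in when it is done.

Besides the shell and the picture viewer there is one more tool, called by a JSON object that holds its "name" and its "arguments", one argument or row to a line. apply_moves: Moves the arm, as the interface text tells. Its arguments: {"type":"object","properties":{"rows":{"type":"array"},"squeeze":{"type":"number"}},"required":["rows"]}

```bash
mkdir -p pics
python3 - <<'E'
from station import robot
import cv2
for n in("top","side"):
    i=robot.snapshot(n); cv2.imwrite(f"pics/{n}0.png",i)
    c=robot.get_calibration(n); print(n,c)
    if n=="top": pass
s=robot.read_state();print(s["time"],s["tool_pos"],s["eef_rot"],s["width"])
E
```

```text
top {'mtx': array([[471.24093128,   0.        , 251.90885317],
       [  0.        , 471.24093128, 195.74821831],
       [  0.        ,   0.        ,   1.        ]]), 'rvec': array([ 2.15175053, -2.16506319,  0.16347499]), 'tvec': array([-0.01659006,  0.54001968,  1.58524207])}
side {'mtx': array([[411.94269198,   0.        , 254.40594235],
       [  0.        , 411.94269198, 192.0683111 ],
       [  0.        ,   0.        ,   1.        ]]), 'rvec': array([ 2.11356532, -0.11248954,  0.05615314]), 'tvec': array([-0.51626078,  0.12243418,  1.38186119])}
0.1 [0.18014926 0.5977661  0.24426802] [[-9.57438855e-01  2.88635167e-01 -7.61430493e-04]
 [ 2.88636105e-01  9.57437089e-01 -1.84895882e-03]
 [ 1.95347258e-04 -1.99004134e-03 -9.99998001e-01]] 0.08543004259165603
```

View pics/top0.png

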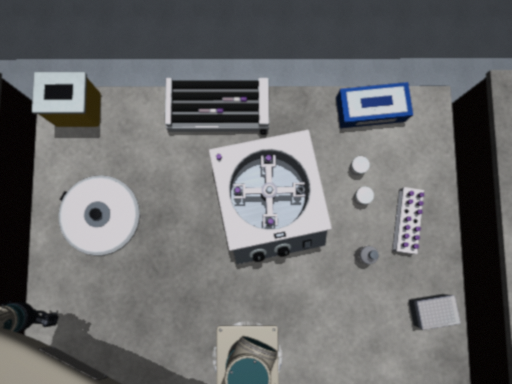

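View pics/side0.png

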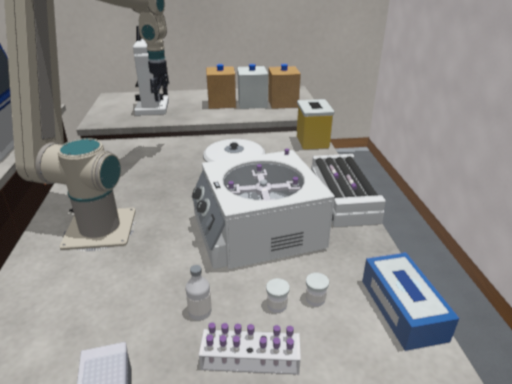

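The top view shows the hub near (269,190), the empty sleeve to its right near (300,190), and the catch near (280,235). The rotor has to turn about 75° clockwise as seen from above. I'll enlarge both views.

Run:
```python
import cv2
i=cv2.imread("pics/top0.png")[125:270,200:340]
j=cv2.imread("pics/side0.png")[145:225,190:340]
cv2.imwrite("pics/top0z.png",cv2.resize(i,None,fx=4,fy=4,interpolation=cv2.INTER_CUBIC))
cv2.imwrite("pics/side0z.png",cv2.resize(j,None,fx=5,fy=5,interpolation=cv2.INTER_CUBIC))
```

```text
(no output)
```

View pics/top0z.png

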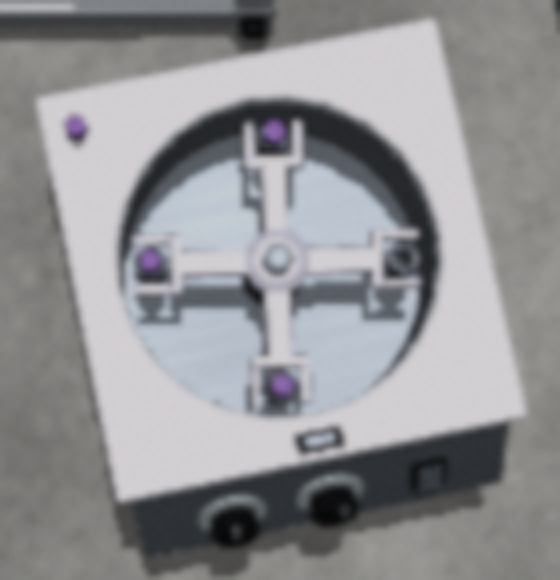

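View pics/side0z.png

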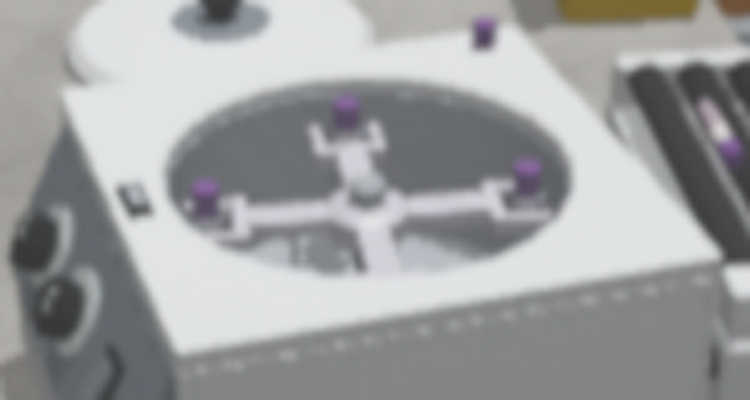

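Top crop: nut (277,258), empty mouth (404,260), caps (273,130), (150,260), (282,384), catch (320,438). Side crop: nut (366,185), caps (204,187), (346,103), (528,165), catch (136,200). I'll fit the centrifuge pose and rotor angle jointly.

```bash
cat > fit.py <<'E'
import numpy as np,cv2
from station import robot
from scipy.optimize import least_squares
C={n:robot.get_calibration(n) for n in("top","side")}
def proj(n,P):
    c=C[n];return cv2.projectPoints(np.array(P,float).reshape(-1,1,3),c["rvec"],c["tvec"],c["mtx"],None)[0][:,0]
def pix(uv,s,o): return (np.array(uv,float)+.5)/s-.5+np.array(o)
def rz(a,r,z=0): return np.array([r*np.cos(a),r*np.sin(a),z])
E
python3 - <<'E'
from fit import *
# kind: (frame, local xyz) c=housing, r=rotor
h=.16
top=[((277,258),'r',(0,0,.192)),((404,260),'r',(-.1,0,.172)),((273,130),'r',(0.0,.1,.194)),((150,260),'r',(.1,0,.194)),((282,384),'r',(0,-.1,.194)),
((320,438),'c',(-.146,0,.207)),((37,98),'c',(h,h,.2)),((434,18),'c',(h,-h,.2)),((525,412),'c',(-h,-h,.2)),((118,500),'c',(-h,h,.2))]
side=[((366,185),'r',(0,0,.190)),((204,185),'r',(0,-.1,.194)),((346,101),'r',(.1,0,.194)),((528,162),'r',(0,.1,.194)),((136,200),'c',(-.146,0,.205)),
((65,90),'c',(-h,h,.2)),((718,262),'c',(h,-h,.2)),((178,355),'c',(-h,-h,.2)),((515,30),'c',(h,h,.2))]
def model(p,L):
    x,y,a,b,dz=p;out=[]
    for _,k,l in L:
        t=a if k=='c' else b
        out.append([x+l[0]*np.cos(t)-l[1]*np.sin(t),y+l[0]*np.sin(t)+l[1]*np.cos(t),l[2]+dz])
    return out
mt=np.array([pix(q[0],4,(200,125)) for q in top]);ms=np.array([pix(q[0],5,(190,145)) for q in side])
def res(p,w=1): return np.r_[(proj("top",model(p,top))-mt).ravel(),w*(proj("side",model(p,side))-ms).ravel()]
# 'r' tube ring: tube_c +y is at the back => empty(-x) to the right
for w in (1,0):
    s=least_squares(lambda p:np.r_[res(p,w),p[4]/.003],[.55,0,.2,1.57,0],loss='soft_l1')
    print(w,s.x.round(4),np.degrees(s.x[2:4]).round(2)); 
    if w:print(res(s.x).reshape(-1,2).round(1).tolist())
E
```

```text
1 [ 0.5403 -0.0714  0.1975  1.5511 -0.0018] [11.31 88.87]
[[0.3, -0.2], [-0.2, 0.7], [1.1, 63.7], [-0.0, -1.3], [-0.7, -63.3], [-0.3, 0.4], [-0.1, 0.1], [0.1, 0.3], [0.1, 0.9], [-0.3, 0.2], [0.5, -0.2], [65.1, -2.8], [1.4, 0.5], [-64.4, 4.7], [-0.0, -0.2], [-0.7, 0.5], [1.1, -0.6], [-0.1, 0.1], [-0.1, -0.4]]
0 [ 5.4090e-01 -7.1400e-02  2.0100e-01  1.5492e+00 -8.0000e-04] [11.52 88.76]
```

{"name": "apply_moves", "arguments": {
  "rows": [
    {"dz": 35, "jaw": -1},
    {"dz": 70, "jaw": -1},
    {"dz": 100, "jaw": -1},
    {"dx": 20, "dy": -36, "dz": 100, "az": 6, "jaw": -1},
    {"dx": 40, "dy": -72, "dz": 100, "az": 12, "jaw": -1},
    {"dx": 60, "dy": -107, "dz": 100, "az": 18, "jaw": -1},
    {"dx": 80, "dy": -143, "dz": 100, "az": 24, "jaw": -1},
    {"dx": 100, "dy": -179, "dz": 100, "az": 30, "jaw": -1},
    {"dx": 120, "dy": -214, "dz": 100, "az": 36, "jaw": -1},
    {"dx": 140, "dy": -250, "dz": 100, "az": 42, "jaw": -1},
    {"dx": 160, "dy": -286, "dz": 100, "az": 48, "jaw": -1},
    {"dx": 180, "dy": -321, "dz": 100, "az": 54, "jaw": -1},
    {"dx": 200, "dy": -357, "dz": 100, "az": 60, "jaw": -1},
    {"dx": 220, "dy": -393, "dz": 100, "az": 66, "jaw": -1},
    {"dx": 240, "dy": -428, "dz": 100, "az": 72, "jaw": -1},
    {"dx": 260, "dy": -464, "dz": 100, "az": 78, "jaw": -1},
    {"dx": 280, "dy": -500, "dz": 100, "az": 84, "jaw": -1},
    {"dx": 300, "dy": -536, "dz": 100, "az": 90, "jaw": -1},
    {"dx": 320, "dy": -572, "dz": 100, "az": 96, "jaw": -1},
    {"dx": 340, "dy": -608, "dz": 100, "az": 102, "jaw": -1}
  ]
}}

```text
invalid input
```

{"name": "apply_moves", "arguments": {
  "rows": [
    {"ax": 0, "ay": 0, "az": 0, "dx": 0, "dy": 0, "dz": 35, "jaw": -1},
    {"ax": 0, "ay": 0, "az": 0, "dx": 0, "dy": 0, "dz": 70, "jaw": -1},
    {"ax": 0, "ay": 0, "az": 0, "dx": 0, "dy": 0, "dz": 100, "jaw": -1}
  ],
  "squeeze": 20
}}

```text
time: 0.35
tool_pos: [0.1801, 0.5978, 0.3459]
eef_rot: [[-0.957, 0.289, -0.001], [0.289, 0.957, -0.002], [0.0, -0.002, -1.0]]
contact_force: [1.2, 0.5, -0.9]
width: 0.0518
gripper_force: 0.0
```

{"name": "apply_moves", "arguments": {
  "rows": [
    {"ax": 0, "ay": 0, "az": 6, "dx": 20, "dy": -36, "dz": 0, "jaw": -1},
    {"ax": 0, "ay": 0, "az": 12, "dx": 40, "dy": -72, "dz": 0, "jaw": -1},
    {"ax": 0, "ay": 0, "az": 18, "dx": 60, "dy": -108, "dz": 0, "jaw": -1},
    {"ax": 0, "ay": 0, "az": 24, "dx": 80, "dy": -144, "dz": 0, "jaw": -1},
    {"ax": 0, "ay": 0, "az": 30, "dx": 100, "dy": -180, "dz": 0, "jaw": -1},
    {"ax": 0, "ay": 0, "az": 36, "dx": 120, "dy": -216, "dz": 0, "jaw": -1},
    {"ax": 0, "ay": 0, "az": 42, "dx": 140, "dy": -252, "dz": 0, "jaw": -1},
    {"ax": 0, "ay": 0, "az": 48, "dx": 160, "dy": -288, "dz": 0, "jaw": -1},
    {"ax": 0, "ay": 0, "az": 54, "dx": 180, "dy": -324, "dz": 0, "jaw": -1},
    {"ax": 0, "ay": 0, "az": 60, "dx": 200, "dy": -360, "dz": 0, "jaw": -1},
    {"ax": 0, "ay": 0, "az": 66, "dx": 220, "dy": -396, "dz": 0, "jaw": -1},
    {"ax": 0, "ay": 0, "az": 72, "dx": 240, "dy": -432, "dz": 0, "jaw": -1},
    {"ax": 0, "ay": 0, "az": 78, "dx": 260, "dy": -468, "dz": 0, "jaw": -1},
    {"ax": 0, "ay": 0, "az": 84, "dx": 280, "dy": -504, "dz": 0, "jaw": -1},
    {"ax": 0, "ay": 0, "az": 90, "dx": 300, "dy": -540, "dz": 0, "jaw": -1},
    {"ax": 0, "ay": 0, "az": 96, "dx": 320, "dy": -576, "dz": 0, "jaw": -1},
    {"ax": 0, "ay": 0, "az": 102, "dx": 345, "dy": -620, "dz": 0, "jaw": -1},
    {"ax": 0, "ay": 0, "az": 105.6, "dx": 370, "dy": -665, "dz": 0, "jaw": -1},
    {"ax": 0, "ay": 0, "az": 105.6, "dx": 390, "dy": -700, "dz": 0, "jaw": -1},
    {"ax": 0, "ay": 0, "az": 105.6, "dx": 404.5, "dy": -721, "dz": 0, "jaw": -1}
  ]
}}

```text
time: 2.02
tool_pos: [0.5648, -0.0909, 0.3448]
eef_rot: [[-0.021, -1.0, -0.001], [-1.0, 0.021, 0.0], [-0.0, 0.001, -1.0]]
contact_force: [0.0, 1.0, -0.4]
width: 0.0001
gripper_force: 0.0
```

Run:
```python
from station import robot
s=robot.read_state();print(s["time"],s["tool_pos"],s["eef_rot"],s["width"],s["q"],s["contact_force"],robot.tip_reach)
```

```text
2.0167 [ 0.56480426 -0.09090276  0.34484915] [[-2.09256551e-02 -9.99780712e-01 -8.03502085e-04]
 [-9.99780963e-01  2.09253421e-02  3.96047134e-04]
 [-3.79146729e-04  8.11613633e-04 -9.99999599e-01]] 6.955852905940585e-05 [-2.72645770e-01  1.48002223e-01  2.12533903e-02  1.44492796e+00
  1.65050496e-04 -1.82251514e+00] [ 0.02579172  1.03452268 -0.39827137] 0.014
```

{"name": "apply_moves", "arguments": {
  "rows": [
    {"ax": 0, "ay": 0, "az": 0, "dx": 0, "dy": 0, "dz": 0, "jaw": -1},
    {"ax": 0, "ay": 0, "az": 0, "dx": 0, "dy": 0, "dz": 0, "jaw": -1},
    {"ax": 0, "ay": 0, "az": 0, "dx": 0, "dy": 0, "dz": 0, "jaw": -1}
  ]
}}

```text
time: 2.27
tool_pos: [0.5641, -0.0888, 0.3445]
eef_rot: [[-0.021, -1.0, -0.002], [-1.0, 0.021, 0.001], [-0.001, 0.002, -1.0]]
contact_force: [0.9, -0.8, 0.1]
width: 0.0001
gripper_force: 0.0
```

{"name": "apply_moves", "arguments": {
  "rows": [
    {"ax": 0, "ay": 0, "az": 0, "dx": 20, "dy": -34.5, "dz": 0, "jaw": -1},
    {"ax": 0, "ay": 0, "az": 0, "dx": 20, "dy": -34.5, "dz": 0, "jaw": -1},
    {"ax": 0, "ay": 0, "az": 0, "dx": 20, "dy": -34.5, "dz": -30, "jaw": -1},
    {"ax": 0, "ay": 0, "az": 0, "dx": 20, "dy": -34.5, "dz": -60, "jaw": -1},
    {"ax": 0, "ay": 0, "az": 0, "dx": 20, "dy": -34.5, "dz": -90, "jaw": -1},
    {"ax": 0, "ay": 0, "az": 0, "dx": 20, "dy": -34.5, "dz": -100, "jaw": -1},
    {"ax": 0, "ay": 0, "az": 0, "dx": 20, "dy": -34.5, "dz": -100, "jaw": -1},
    {"ax": 0, "ay": 0, "az": 0, "dx": 20, "dy": -34.5, "dz": -100, "jaw": -1}
  ]
}}

```text
time: 2.93
tool_pos: [0.5843, -0.1225, 0.2459]
eef_rot: [[-0.019, -1.0, -0.0], [-1.0, 0.019, 0.0], [-0.0, 0.0, -1.0]]
contact_force: [0.4, -0.3, -0.1]
width: -0.0001
gripper_force: 0.0
```

Run:
```python
from station import robot
import cv2
i=robot.snapshot("top");j=robot.snapshot("side")
cv2.imwrite("pics/c1.png",cv2.hconcat([cv2.resize(i[125:270,200:340],(400,414)),cv2.resize(j[95:225,200:325],(398,414))]))
```

```text
(no output)
```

View pics/c1.png

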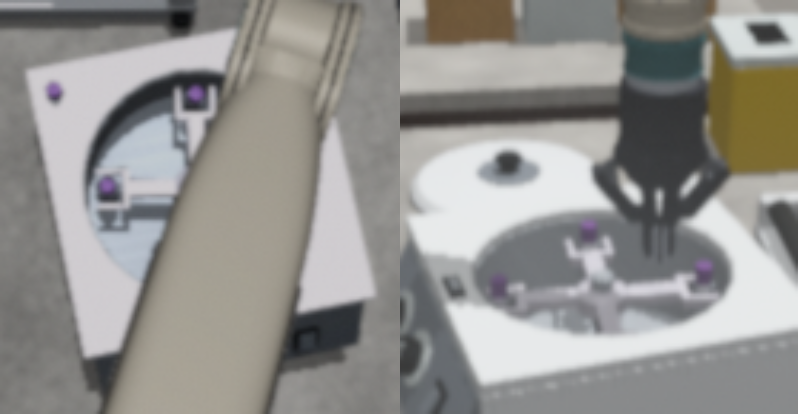

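The side view shows the closed fingers over the open quadrant behind the empty arm, with the knuckles well above the tube caps. The top view is covered by the arm. I'll go down.

{"name": "apply_moves", "arguments": {
  "rows": [
    {"ax": 0, "ay": 0, "az": 0, "dx": 0, "dy": -1, "dz": -15, "jaw": -1},
    {"ax": 0, "ay": 0, "az": 0, "dx": 0, "dy": -1, "dz": -30, "jaw": -1},
    {"ax": 0, "ay": 0, "az": 0, "dx": 0, "dy": -1, "dz": -45, "jaw": -1},
    {"ax": 0, "ay": 0, "az": 0, "dx": 0, "dy": -1, "dz": -60, "jaw": -1},
    {"ax": 0, "ay": 0, "az": 0, "dx": 0, "dy": -1, "dz": -74, "jaw": -1},
    {"ax": 0, "ay": 0, "az": 0, "dx": 0, "dy": -1, "dz": -74, "jaw": -1},
    {"ax": 0, "ay": 0, "az": 0, "dx": 0, "dy": -1, "dz": -74, "jaw": -1},
    {"ax": 0, "ay": 0, "az": 0, "dx": -4, "dy": -1, "dz": -74, "jaw": -1},
    {"ax": 0, "ay": 0, "az": 0, "dx": -8, "dy": -1, "dz": -74, "jaw": -1},
    {"ax": 0, "ay": 0, "az": 0, "dx": -12, "dy": -1, "dz": -74, "jaw": -1},
    {"ax": 0, "ay": 0, "az": 0, "dx": -12, "dy": -1, "dz": -74, "jaw": -1},
    {"ax": 0, "ay": 0, "az": 0, "dx": -12, "dy": -1, "dz": -74, "jaw": -1}
  ]
}}

```text
time: 4.03
tool_pos: [0.5726, -0.1245, 0.172]
eef_rot: [[-0.021, -1.0, 0.001], [-1.0, 0.021, -0.0], [0.0, -0.001, -1.0]]
contact_force: [-0.7, -0.0, 0.5]
width: -0.0002
gripper_force: 0.0
```

```bash
cat >> fit.py <<'E'
ax=np.array([.5405,-.0714])
def P(th,s,e=51):
    t=np.radians(th);c,d=np.cos(t),np.sin(t)
    return ax+np.array([e*c-s*d,e*d+s*c])/1000
def rows(th0,s0,ths,ss,p0=None):
    p0=P(th0,s0) if p0 is None else np.array(p0)
    for th,s in zip(ths,ss):
        d=(P(th,s)-p0)*1000; print(round(th-th0,1),d.round(1).tolist())
E
python3 - <<'E'
from fit import *
print("approach");rows(268.8,33,[268.8]*5,[31,29,27,25,24],(.5726,-.1245))
print("arc");rows(268.8,24,np.arange(267.3,238,-1.5),[24]*20)
E
```

```text
approach
0.0 [-2.2, 1.5]
0.0 [-4.2, 1.5]
0.0 [-6.2, 1.5]
0.0 [-8.2, 1.6]
0.0 [-9.2, 1.6]
arc
-1.5 [-1.4, -0.6]
-3.0 [-2.7, -1.1]
-4.5 [-4.1, -1.6]
-6.0 [-5.5, -2.1]
-7.5 [-6.9, -2.6]
-9.0 [-8.3, -3.0]
-10.5 [-9.8, -3.3]
-12.0 [-11.2, -3.6]
-13.5 [-12.7, -3.9]
-15.0 [-14.1, -4.2]
-16.5 [-15.6, -4.4]
-18.0 [-17.0, -4.6]
-19.5 [-18.5, -4.7]
-21.0 [-20.0, -4.8]
-22.5 [-21.5, -4.9]
-24.0 [-22.9, -4.9]
-25.5 [-24.4, -4.9]
-27.0 [-25.9, -4.8]
-28.5 [-27.3, -4.7]
-30.0 [-28.8, -4.6]
```

{"name": "apply_moves", "arguments": {
  "rows": [
    {"ax": 0, "ay": 0, "az": 0, "dx": -2, "dy": 1.5, "dz": 0, "jaw": -1},
    {"ax": 0, "ay": 0, "az": 0, "dx": -4, "dy": 1.5, "dz": 0, "jaw": -1},
    {"ax": 0, "ay": 0, "az": 0, "dx": -6, "dy": 1.5, "dz": 0, "jaw": -1},
    {"ax": 0, "ay": 0, "az": 0, "dx": -7, "dy": 1.6, "dz": 0, "jaw": -1},
    {"ax": 0, "ay": 0, "az": 0, "dx": -8, "dy": 1.6, "dz": 0, "jaw": -1},
    {"ax": 0, "ay": 0, "az": 0, "dx": -9.2, "dy": 1.6, "dz": 0, "jaw": -1},
    {"ax": 0, "ay": 0, "az": 0, "dx": -9.2, "dy": 1.6, "dz": 0, "jaw": -1}
  ]
}}

```text
time: 4.62
tool_pos: [0.5634, -0.123, 0.1714]
eef_rot: [[-0.021, -1.0, 0.0], [-1.0, 0.021, -0.0], [0.0, -0.0, -1.0]]
contact_force: [0.5, -0.8, 0.2]
width: -0.0
gripper_force: 0.3
```

{"name": "apply_moves", "arguments": {
  "rows": [
    {"ax": 0, "ay": 0, "az": -1.5, "dx": -1.4, "dy": -0.6, "dz": 0, "jaw": -1},
    {"ax": 0, "ay": 0, "az": -3, "dx": -2.7, "dy": -1.1, "dz": 0, "jaw": -1},
    {"ax": 0, "ay": 0, "az": -4.5, "dx": -4.1, "dy": -1.6, "dz": 0, "jaw": -1},
    {"ax": 0, "ay": 0, "az": -6, "dx": -5.5, "dy": -2.1, "dz": 0, "jaw": -1},
    {"ax": 0, "ay": 0, "az": -7.5, "dx": -6.9, "dy": -2.6, "dz": 0, "jaw": -1},
    {"ax": 0, "ay": 0, "az": -9, "dx": -8.3, "dy": -3, "dz": 0, "jaw": -1},
    {"ax": 0, "ay": 0, "az": -10.5, "dx": -9.8, "dy": -3.3, "dz": 0, "jaw": -1},
    {"ax": 0, "ay": 0, "az": -12, "dx": -11.2, "dy": -3.6, "dz": 0, "jaw": -1},
    {"ax": 0, "ay": 0, "az": -13.5, "dx": -12.7, "dy": -3.9, "dz": 0, "jaw": -1},
    {"ax": 0, "ay": 0, "az": -15, "dx": -14.1, "dy": -4.2, "dz": 0, "jaw": -1}
  ]
}}

```text
time: 5.45
tool_pos: [0.5492, -0.1271, 0.1714]
eef_rot: [[-0.281, -0.96, 0.0], [-0.96, 0.281, -0.0], [0.0, -0.0, -1.0]]
contact_force: [1.7, -0.7, 1.0]
width: -0.0001
gripper_force: 0.6
```

Run:
```python
from station import robot
import cv2
i=robot.snapshot("top");j=robot.snapshot("side")
cv2.imwrite("pics/c2.png",cv2.hconcat([cv2.resize(i[125:270,200:340],(400,414)),cv2.resize(j[95:225,200:325],(398,414))]))
print(robot.read_state()["contact_force"],robot.read_state()["tool_pos"])
```

```text
[-0.66206712 -0.49054996  0.52558845] [ 0.54886144 -0.12693965  0.17125409]
```

View pics/c2.png

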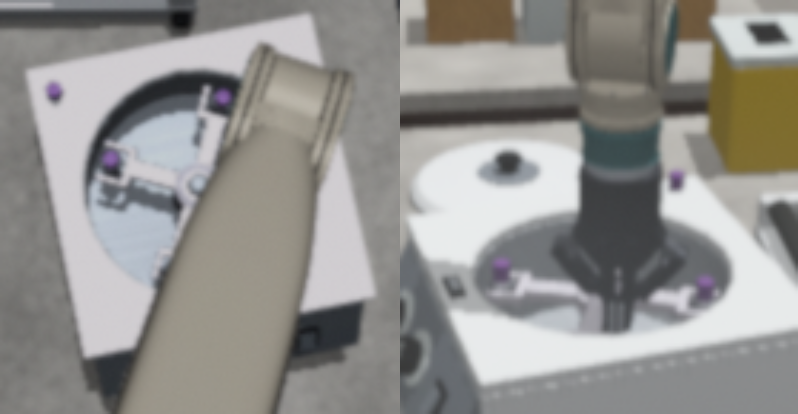

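The rotor is following: the left cap moved up to (111,160) and the back cap right to (222,97), at roughly 15° clockwise with under 2 N. I'll continue the arc.

Run:
```python
from fit import *
rows(253.8,24,253.8-1.5*np.arange(1,17),[24]*16)
print();rows(229.8,24,229.8-1.5*np.arange(1,17),[24]*16)
```

```text
-1.5 [-1.5, -0.2]
-3.0 [-2.9, -0.4]
-4.5 [-4.4, -0.5]
-6.0 [-5.9, -0.6]
-7.5 [-7.3, -0.7]
-9.0 [-8.8, -0.7]
-10.5 [-10.3, -0.7]
-12.0 [-11.8, -0.6]
-13.5 [-13.2, -0.5]
-15.0 [-14.7, -0.4]
-16.5 [-16.2, -0.2]
-18.0 [-17.6, -0.0]
-19.5 [-19.1, 0.2]
-21.0 [-20.5, 0.5]
-22.5 [-22.0, 0.9]
-24.0 [-23.4, 1.2]

-1.5 [-1.4, 0.4]
-3.0 [-2.8, 0.8]
-4.5 [-4.2, 1.3]
-6.0 [-5.6, 1.8]
-7.5 [-7.0, 2.4]
-9.0 [-8.3, 3.0]
-10.5 [-9.7, 3.6]
-12.0 [-11.0, 4.2]
-13.5 [-12.3, 4.9]
-15.0 [-13.6, 5.6]
-16.5 [-14.9, 6.4]
-18.0 [-16.1, 7.2]
-19.5 [-17.3, 8.0]
-21.0 [-18.5, 8.8]
-22.5 [-19.7, 9.7]
-24.0 [-20.9, 10.6]
```

{"name": "apply_moves", "arguments": {
  "rows": [
    {"ax": 0, "ay": 0, "az": -1.5, "dx": -1.5, "dy": -0.2, "dz": 0, "jaw": -1},
    {"ax": 0, "ay": 0, "az": -3, "dx": -2.9, "dy": -0.4, "dz": 0, "jaw": -1},
    {"ax": 0, "ay": 0, "az": -4.5, "dx": -4.4, "dy": -0.5, "dz": 0, "jaw": -1},
    {"ax": 0, "ay": 0, "az": -6, "dx": -5.9, "dy": -0.6, "dz": 0, "jaw": -1},
    {"ax": 0, "ay": 0, "az": -7.5, "dx": -7.3, "dy": -0.7, "dz": 0, "jaw": -1},
    {"ax": 0, "ay": 0, "az": -9, "dx": -8.8, "dy": -0.7, "dz": 0, "jaw": -1},
    {"ax": 0, "ay": 0, "az": -10.5, "dx": -10.3, "dy": -0.7, "dz": 0, "jaw": -1},
    {"ax": 0, "ay": 0, "az": -12, "dx": -11.8, "dy": -0.6, "dz": 0, "jaw": -1},
    {"ax": 0, "ay": 0, "az": -13.5, "dx": -13.2, "dy": -0.5, "dz": 0, "jaw": -1},
    {"ax": 0, "ay": 0, "az": -15, "dx": -14.7, "dy": -0.4, "dz": 0, "jaw": -1},
    {"ax": 0, "ay": 0, "az": -16.5, "dx": -16.2, "dy": -0.2, "dz": 0, "jaw": -1},
    {"ax": 0, "ay": 0, "az": -18, "dx": -17.6, "dy": 0, "dz": 0, "jaw": -1},
    {"ax": 0, "ay": 0, "az": -19.5, "dx": -19.1, "dy": 0.2, "dz": 0, "jaw": -1},
    {"ax": 0, "ay": 0, "az": -21, "dx": -20.5, "dy": 0.5, "dz": 0, "jaw": -1},
    {"ax": 0, "ay": 0, "az": -22.5, "dx": -22, "dy": 0.9, "dz": 0, "jaw": -1},
    {"ax": 0, "ay": 0, "az": -24, "dx": -23.4, "dy": 1.2, "dz": 0, "jaw": -1}
  ]
}}

```text
time: 6.88
tool_pos: [0.5258, -0.1256, 0.1713]
eef_rot: [[-0.647, -0.762, 0.0], [-0.762, 0.647, 0.0], [-0.0, 0.0, -1.0]]
contact_force: [1.1, 0.4, -1.0]
width: -0.0001
gripper_force: 0.5
```

{"name": "apply_moves", "arguments": {
  "rows": [
    {"ax": 0, "ay": 0, "az": -1.5, "dx": -1.4, "dy": 0.4, "dz": 0, "jaw": -1},
    {"ax": 0, "ay": 0, "az": -3, "dx": -2.8, "dy": 0.8, "dz": 0, "jaw": -1},
    {"ax": 0, "ay": 0, "az": -4.5, "dx": -4.2, "dy": 1.3, "dz": 0, "jaw": -1},
    {"ax": 0, "ay": 0, "az": -6, "dx": -5.6, "dy": 1.8, "dz": 0, "jaw": -1},
    {"ax": 0, "ay": 0, "az": -7.5, "dx": -7, "dy": 2.4, "dz": 0, "jaw": -1},
    {"ax": 0, "ay": 0, "az": -9, "dx": -8.3, "dy": 3, "dz": 0, "jaw": -1},
    {"ax": 0, "ay": 0, "az": -10.5, "dx": -9.7, "dy": 3.6, "dz": 0, "jaw": -1},
    {"ax": 0, "ay": 0, "az": -12, "dx": -11, "dy": 4.2, "dz": 0, "jaw": -1},
    {"ax": 0, "ay": 0, "az": -13.5, "dx": -12.3, "dy": 4.9, "dz": 0, "jaw": -1},
    {"ax": 0, "ay": 0, "az": -15, "dx": -13.6, "dy": 5.6, "dz": 0, "jaw": -1},
    {"ax": 0, "ay": 0, "az": -16.5, "dx": -14.9, "dy": 6.4, "dz": 0, "jaw": -1},
    {"ax": 0, "ay": 0, "az": -18, "dx": -16.1, "dy": 7.2, "dz": 0, "jaw": -1},
    {"ax": 0, "ay": 0, "az": -19.5, "dx": -17.3, "dy": 8, "dz": 0, "jaw": -1},
    {"ax": 0, "ay": 0, "az": -21, "dx": -18.5, "dy": 8.8, "dz": 0, "jaw": -1},
    {"ax": 0, "ay": 0, "az": -22.5, "dx": -19.7, "dy": 9.7, "dz": 0, "jaw": -1},
    {"ax": 0, "ay": 0, "az": -24, "dx": -20.9, "dy": 10.6, "dz": 0, "jaw": -1},
    {"ax": 0, "ay": 0, "az": -24, "dx": -20.9, "dy": 10.6, "dz": 0, "jaw": -1},
    {"ax": 0, "ay": 0, "az": -24, "dx": -20.9, "dy": 10.6, "dz": 0, "jaw": -1}
  ]
}}

```text
time: 8.38
tool_pos: [0.5045, -0.115, 0.1711]
eef_rot: [[-0.9, -0.436, -0.001], [-0.436, 0.9, 0.0], [0.001, 0.001, -1.0]]
contact_force: [0.6, 0.2, -0.2]
width: -0.0
gripper_force: 0.0
```

Run:
```python
from station import robot
import cv2
i=robot.snapshot("top");j=robot.snapshot("side")
cv2.imwrite("pics/top3.png",i);cv2.imwrite("pics/side3.png",j)
cv2.imwrite("pics/c3.png",cv2.hconcat([cv2.resize(i[130:255,210:330],(400,417),interpolation=2),cv2.resize(j[145:225,215:315],(400,320),interpolation=2).copy() if 0 else cv2.resize(j[125:229,215:315],(400,417),interpolation=2)]))
s=robot.read_state();print(s["contact_force"],s["tool_pos"],s["q"])
```

```text
[ 0.21149346  0.06693779 -0.16395101] [ 0.50461345 -0.11502508  0.17111465] [-3.49100019e-01  1.40388568e-01 -3.58893871e-01  1.07246952e+00
  6.23911991e-05 -7.99946190e-01]
```

View pics/c3.png

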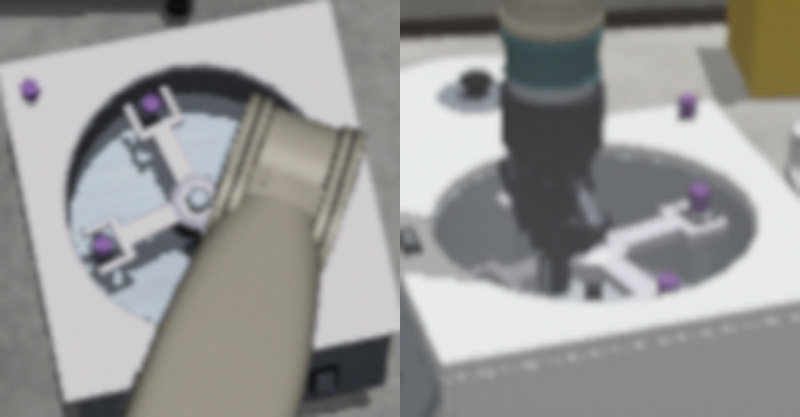

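Top crop: nut (199,199), caps (150,103) and (103,245). Side crop: caps (700,188) and (668,280). I'll fit the rotor angle from these.

```bash
cat >> fit.py <<'E'
def ang(obs):
    # obs: (cam, full pixel, offset angle from empty arm, radius, z)
    def r(p): return np.concatenate([(proj(c,[*(ax+p[1:]+rz(p[0]+np.radians(o),R)[:2]),z])[0]-q) for c,q,o,R,z in obs]+[p[1:]/.0015])
    s=least_squares(r,[np.radians(205),0,0]);print("empty arm deg",np.degrees(s.x[0]).round(2),s.x[1:].round(4),s.fun.round(1))
E
python3 - <<'E'
from fit import *
t=lambda u,v:pix((u,v),400/120,(210,130)); d=lambda u,v:pix((u,v),4,(215,125))
# offsets: tube_c=-90, tube_b=180, tube_a=+90
T=[("top",t(199,199),0,0,.192),("top",t(150,103),-180,.1,.194),("top",t(103,245),-90,.1,.194)]
ang(T); ang(T+[("side",d(700,186),-180,.1,.194),("side",d(668,278),90,.1,.194)])
# initial angle per same method
u=lambda a,b:pix((a,b),4,(200,125)); v=lambda a,b:pix((a,b),5,(190,145))
I=[("top",u(277,258),0,0,.192),("top",u(273,130),90,.1,.194),("top",u(150,260),180,.1,.194),("top",u(282,384),-90,.1,.194),("side",v(204,185),-90,.1,.194),("side",v(346,101),180,.1,.194),("side",v(528,162),90,.1,.194)]
ang(I);ang(I[:1]+[("top",u(404,260),0,.1,.172)])
E
```

```text
empty arm deg 206.51 [-0.0003 -0.0001] [-0.1 -0.5  0.   0.1 -0.  -0.  -0.2 -0.1]
empty arm deg 218.92 [ 0.0694 -0.0159] [  4.6 -22.5  -0.9 -18.    8.8 -16.5 -82.4  -1.1 -69.2  -1.1  46.2 -10.6]
empty arm deg 271.39 [-0.0003  0.0004] [ 0.2 -0.3  0.   0.2 -0.2  0.   0.1  0.2  0.5  0.3  0.1 -0.   0.   0.5
 -0.2  0.3]
empty arm deg 269.96 [-0.0002  0.0001] [ 0.3 -0.3 -0.2  0.  -0.1  0. ]
```

Run:
```python
from fit import *
t=lambda u,v:pix((u,v),400/120,(210,130)); d=lambda u,v:pix((u-400,v),4,(215,125))
T=[("top",t(199,199),0,0,.192),("top",t(150,103),-180,.1,.194),("top",t(103,245),-90,.1,.194)]
ang(T+[("side",d(700,186),-180,.1,.194),("side",d(668,278),90,.1,.194)])
# housing
h=.16;u=lambda a,b:pix((a,b),4,(200,125)); v=lambda a,b:pix((a,b),5,(190,145))
H=[("top",u(320,438),-.146,0,.207),("top",u(37,98),h,h,.2),("top",u(434,18),h,-h,.2),("top",u(525,412),-h,-h,.2),("top",u(118,500),-h,h,.2),("side",v(136,200),-.146,0,.205),("side",v(65,90),-h,h,.2),("side",v(718,262),h,-h,.2),("side",v(178,355),-h,-h,.2),("side",v(515,30),h,h,.2),("top",u(277,258),0,0,.192),("side",v(366,184),0,0,.191)]
def r(p): 
    c,s=np.cos(p[2]),np.sin(p[2])
    return np.concatenate([proj(n,[p[0]+x*c-y*s,p[1]+x*s+y*c,z])[0]-q for n,q,x,y,z in H])
for HH in (H,[k for k in H if k[0]=="top"]):
    H=HH;s=least_squares(r,[.54,-.07,.2]);print(s.x.round(4),np.degrees(s.x[2]),np.abs(s.fun).max())
```

```text
empty arm deg 206.1 [-0.0006  0.    ] [-0.2 -0.4  0.2  0.1 -0.1 -0.1 -0.1  0.3  0.4 -0.1 -0.4  0. ]
[ 0.5403 -0.0721  0.1973] 11.304570352917187 1.2509248504434822
[ 0.541  -0.0713  0.2011] 11.522314632957857 0.5259442563800292
```

Run:
```python
from fit import *
th=np.r_[205.8-1.5*np.arange(1,8),194.5,193.7,193,192.5,192.3,192.3,192.3]
rows(205.8,24,np.r_[th,[192.3]*3],np.r_[[24]*len(th),27,31,35])
```

```text
-1.5 [-1.1, 0.9]
-3.0 [-2.2, 1.9]
-4.5 [-3.3, 2.9]
-6.0 [-4.4, 3.9]
-7.5 [-5.4, 5.0]
-9.0 [-6.4, 6.1]
-10.5 [-7.4, 7.2]
-11.3 [-7.9, 7.8]
-12.1 [-8.4, 8.4]
-12.8 [-8.8, 8.9]
-13.3 [-9.1, 9.3]
-13.5 [-9.2, 9.5]
-13.5 [-9.2, 9.5]
-13.5 [-9.2, 9.5]
-13.5 [-8.6, 6.6]
-13.5 [-7.8, 2.7]
-13.5 [-6.9, -1.3]
```

{"name": "apply_moves", "arguments": {
  "rows": [
    {"ax": 0, "ay": 0, "az": -1.5, "dx": -1.1, "dy": 0.9, "dz": 0, "jaw": -1},
    {"ax": 0, "ay": 0, "az": -3, "dx": -2.2, "dy": 1.9, "dz": 0, "jaw": -1},
    {"ax": 0, "ay": 0, "az": -4.5, "dx": -3.3, "dy": 2.9, "dz": 0, "jaw": -1},
    {"ax": 0, "ay": 0, "az": -6, "dx": -4.4, "dy": 3.9, "dz": 0, "jaw": -1},
    {"ax": 0, "ay": 0, "az": -7.5, "dx": -5.4, "dy": 5, "dz": 0, "jaw": -1},
    {"ax": 0, "ay": 0, "az": -9, "dx": -6.4, "dy": 6.1, "dz": 0, "jaw": -1},
    {"ax": 0, "ay": 0, "az": -10.5, "dx": -7.4, "dy": 7.2, "dz": 0, "jaw": -1},
    {"ax": 0, "ay": 0, "az": -11.3, "dx": -7.9, "dy": 7.8, "dz": 0, "jaw": -1},
    {"ax": 0, "ay": 0, "az": -12.1, "dx": -8.4, "dy": 8.4, "dz": 0, "jaw": -1},
    {"ax": 0, "ay": 0, "az": -12.8, "dx": -8.8, "dy": 8.9, "dz": 0, "jaw": -1},
    {"ax": 0, "ay": 0, "az": -13.3, "dx": -9.1, "dy": 9.3, "dz": 0, "jaw": -1},
    {"ax": 0, "ay": 0, "az": -13.5, "dx": -9.2, "dy": 9.5, "dz": 0, "jaw": -1},
    {"ax": 0, "ay": 0, "az": -13.5, "dx": -9.2, "dy": 9.5, "dz": 0, "jaw": -1},
    {"ax": 0, "ay": 0, "az": -13.5, "dx": -9.2, "dy": 9.5, "dz": 0, "jaw": -1},
    {"ax": 0, "ay": 0, "az": -13.5, "dx": -8.6, "dy": 6.6, "dz": 0, "jaw": -1},
    {"ax": 0, "ay": 0, "az": -13.5, "dx": -7.8, "dy": 2.7, "dz": 0, "jaw": -1},
    {"ax": 0, "ay": 0, "az": -13.5, "dx": -6.9, "dy": -1.3, "dz": 0, "jaw": -1},
    {"ax": 0, "ay": 0, "az": -13.5, "dx": -6.9, "dy": -1.3, "dz": 0, "jaw": -1}
  ]
}}

```text
time: 9.98
tool_pos: [0.4986, -0.1173, 0.1714]
eef_rot: [[-0.977, -0.213, 0.001], [-0.213, 0.977, -0.0], [-0.001, -0.0, -1.0]]
contact_force: [-0.7, 0.3, -0.1]
width: -0.0001
gripper_force: 0.0
```

{"name": "apply_moves", "arguments": {
  "rows": [
    {"ax": 0, "ay": 0, "az": 0, "dx": 0, "dy": 0, "dz": 30, "jaw": -1},
    {"ax": 0, "ay": 0, "az": 0, "dx": 0, "dy": 0, "dz": 60, "jaw": -1},
    {"ax": 0, "ay": 0, "az": 0, "dx": 0, "dy": 0, "dz": 90, "jaw": -1},
    {"ax": 0, "ay": 0, "az": 0, "dx": 0, "dy": 0, "dz": 120, "jaw": -1},
    {"ax": 0, "ay": 0, "az": 0, "dx": -15, "dy": -30, "dz": 120, "jaw": -1},
    {"ax": 0, "ay": 0, "az": 0, "dx": -30, "dy": -60, "dz": 120, "jaw": -1},
    {"ax": 0, "ay": 0, "az": 0, "dx": -45, "dy": -90, "dz": 120, "jaw": -1},
    {"ax": 0, "ay": 0, "az": 0, "dx": -60, "dy": -120, "dz": 120, "jaw": -1},
    {"ax": 0, "ay": 0, "az": 0, "dx": -75, "dy": -150, "dz": 120, "jaw": -1},
    {"ax": 0, "ay": 0, "az": 0, "dx": -90, "dy": -180, "dz": 120, "jaw": -1},
    {"ax": 0, "ay": 0, "az": 0, "dx": -105, "dy": -210, "dz": 120, "jaw": -1},
    {"ax": 0, "ay": 0, "az": 0, "dx": -120, "dy": -240, "dz": 120, "jaw": -1},
    {"ax": 0, "ay": 0, "az": 0, "dx": -130, "dy": -260, "dz": 120, "jaw": -1},
    {"ax": 0, "ay": 0, "az": 0, "dx": -130, "dy": -260, "dz": 120, "jaw": -1}
  ]
}}

```text
time: 11.15
tool_pos: [0.3665, -0.3803, 0.2912]
eef_rot: [[-0.978, -0.209, -0.0], [-0.209, 0.978, -0.002], [0.001, -0.002, -1.0]]
contact_force: [-0.0, 0.4, 0.2]
width: -0.0001
gripper_force: 0.0
```

Run:
```python
from station import robot
import cv2
i=robot.snapshot("top");j=robot.snapshot("side")
cv2.imwrite("pics/top4.png",i);cv2.imwrite("pics/side4.png",j)
cv2.imwrite("pics/top4z.png",cv2.resize(i[140:240,210:330],None,fx=6,fy=6,interpolation=2))
```

```text
(no output)
```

View pics/top4z.png

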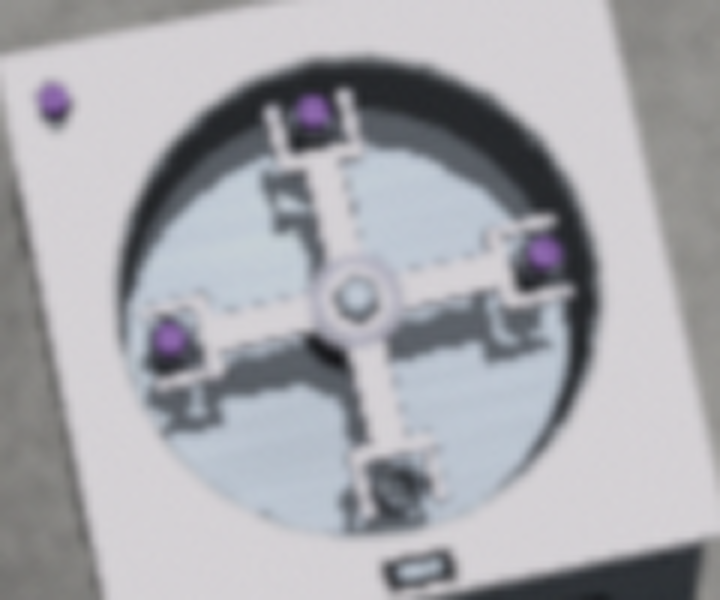

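The empty sleeve is now at the front, around (400,487), just left of the line to the catch at (419,571). Nut (357,297), caps (314,110), (544,253), (170,340), all seated. I'll fit the remaining angle.

Run:
```python
from fit import *
t=lambda u,v:pix((u,v),6,(210,140))
N=[("top",t(357,297),0,0,.192)]
B=[("top",t(314,108),180,.1,.194)];Cc=[("top",t(544,252),90,.1,.194),("top",t(170,339),-90,.1,.194)]
E_=[("top",t(401,487),0,.1,.172)]
K=[("top",t(419,571),0,.146,.207)]
for o in (N+B+Cc+E_,B+Cc,N+E_,N+K): ang(o)
# arm directions from the image: fork outer corner midpoints (level .172, r=.075 / tips r=.113)
for th in (191,191.5,192,192.5,193): 
    a=np.radians(th); print(th,[((proj("top",[*(ax+rz(a,R)[:2]),.172])[0]-[210,140]+.5)*6-.5).round(0).tolist() for R in (.03,.073,.1)])
```

```text
empty arm deg 192.79 [-0.0002 -0.    ] [ 0.1 -0.3 -0.1  0.5  0.1 -0.  -0.  -0.2 -0.1 -0.2 -0.1 -0. ]
empty arm deg 192.76 [ 0. -0.] [-0.1  0.4  0.1 -0.1 -0.  -0.3  0.  -0. ]
empty arm deg 192.95 [-0.0003  0.    ] [ 0.1 -0.2 -0.1 -0.2 -0.2  0. ]
empty arm deg 191.3 [-0.0003  0.    ] [ 0.1 -0.2 -0.  -0.2 -0.2  0. ]
191 [[367.0, 356.0], [384.0, 436.0], [394.0, 486.0]]
191.5 [[368.0, 356.0], [385.0, 436.0], [396.0, 486.0]]
192 [[368.0, 356.0], [386.0, 435.0], [398.0, 486.0]]
192.5 [[369.0, 356.0], [387.0, 435.0], [399.0, 485.0]]
193 [[369.0, 356.0], [389.0, 435.0], [401.0, 485.0]]
```

Run:
```python
import cv2
i=cv2.imread("pics/top4.png")[185:240,255:300]
cv2.imwrite("pics/z5.png",cv2.resize(i,None,fx=10,fy=10,interpolation=2))
```

```text
(no output)
```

View pics/z5.png

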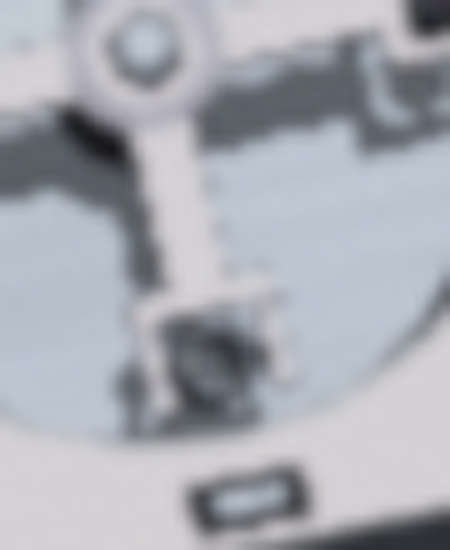

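The rotor is at about 192.8° and the target is 191.4°, so about 1.4° remains. I'll go back by the same way for a small final push to tool angle 190.9° (the rotor has stopped about 0.5° above it).

Run:
```python
from fit import *
rows(192.3,35,[190.9]*10,[33,31,29,27,26,25.3,24.8,24.4,24.1,24])
print(); rows(190.9,24,[190.9]*3,[27,31,35])
```

```text
-1.4 [-1.5, 3.0]
-1.4 [-1.8, 5.0]
-1.4 [-2.2, 6.9]
-1.4 [-2.6, 8.9]
-1.4 [-2.8, 9.9]
-1.4 [-2.9, 10.6]
-1.4 [-3.0, 11.1]
-1.4 [-3.1, 11.5]
-1.4 [-3.1, 11.8]
-1.4 [-3.2, 11.9]

0.0 [0.6, -2.9]
0.0 [1.3, -6.9]
0.0 [2.1, -10.8]
```

{"name": "apply_moves", "arguments": {
  "rows": [
    {"ax": 0, "ay": 0, "az": 0, "dx": 15, "dy": 30, "dz": 0, "jaw": -1},
    {"ax": 0, "ay": 0, "az": 0, "dx": 30, "dy": 60, "dz": 0, "jaw": -1},
    {"ax": 0, "ay": 0, "az": 0, "dx": 45, "dy": 90, "dz": 0, "jaw": -1},
    {"ax": 0, "ay": 0, "az": 0, "dx": 60, "dy": 120, "dz": 0, "jaw": -1},
    {"ax": 0, "ay": 0, "az": 0, "dx": 75, "dy": 150, "dz": 0, "jaw": -1},
    {"ax": 0, "ay": 0, "az": 0, "dx": 90, "dy": 180, "dz": 0, "jaw": -1},
    {"ax": 0, "ay": 0, "az": 0, "dx": 105, "dy": 210, "dz": 0, "jaw": -1},
    {"ax": 0, "ay": 0, "az": 0, "dx": 120, "dy": 240, "dz": 0, "jaw": -1},
    {"ax": 0, "ay": 0, "az": 0, "dx": 130, "dy": 260, "dz": 0, "jaw": -1},
    {"ax": 0, "ay": 0, "az": 0, "dx": 130, "dy": 260, "dz": 0, "jaw": -1},
    {"ax": 0, "ay": 0, "az": 0, "dx": 130, "dy": 260, "dz": 0, "jaw": -1},
    {"ax": 0, "ay": 0, "az": 0, "dx": 130, "dy": 260, "dz": -25, "jaw": -1},
    {"ax": 0, "ay": 0, "az": 0, "dx": 130, "dy": 260, "dz": -50, "jaw": -1},
    {"ax": 0, "ay": 0, "az": 0, "dx": 130, "dy": 260, "dz": -70, "jaw": -1},
    {"ax": 0, "ay": 0, "az": 0, "dx": 130, "dy": 260, "dz": -90, "jaw": -1},
    {"ax": 0, "ay": 0, "az": 0, "dx": 130, "dy": 260, "dz": -105, "jaw": -1},
    {"ax": 0, "ay": 0, "az": 0, "dx": 130, "dy": 260, "dz": -120, "jaw": -1},
    {"ax": 0, "ay": 0, "az": 0, "dx": 130, "dy": 260, "dz": -120, "jaw": -1},
    {"ax": 0, "ay": 0, "az": 0, "dx": 130, "dy": 260, "dz": -120, "jaw": -1}
  ]
}}

```text
time: 12.83
tool_pos: [0.4969, -0.1167, 0.1707]
eef_rot: [[-0.977, -0.213, -0.002], [-0.213, 0.977, 0.001], [0.002, 0.001, -1.0]]
contact_force: [0.8, 0.3, 1.5]
width: -0.0002
gripper_force: 0.0
```

{"name": "apply_moves", "arguments": {
  "rows": [
    {"ax": 0, "ay": 0, "az": -1.4, "dx": -1.5, "dy": 3, "dz": 0, "jaw": -1},
    {"ax": 0, "ay": 0, "az": -1.4, "dx": -1.8, "dy": 5, "dz": 0, "jaw": -1},
    {"ax": 0, "ay": 0, "az": -1.4, "dx": -2.2, "dy": 6.9, "dz": 0, "jaw": -1},
    {"ax": 0, "ay": 0, "az": -1.4, "dx": -2.6, "dy": 8.9, "dz": 0, "jaw": -1},
    {"ax": 0, "ay": 0, "az": -1.4, "dx": -2.8, "dy": 9.9, "dz": 0, "jaw": -1},
    {"ax": 0, "ay": 0, "az": -1.4, "dx": -2.9, "dy": 10.6, "dz": 0, "jaw": -1},
    {"ax": 0, "ay": 0, "az": -1.4, "dx": -3, "dy": 11.1, "dz": 0, "jaw": -1},
    {"ax": 0, "ay": 0, "az": -1.4, "dx": -3.1, "dy": 11.5, "dz": 0, "jaw": -1},
    {"ax": 0, "ay": 0, "az": -1.4, "dx": -3.1, "dy": 11.8, "dz": 0, "jaw": -1},
    {"ax": 0, "ay": 0, "az": -1.4, "dx": -3.2, "dy": 11.9, "dz": 0, "jaw": -1},
    {"ax": 0, "ay": 0, "az": -1.4, "dx": -3.2, "dy": 11.9, "dz": 0, "jaw": -1},
    {"ax": 0, "ay": 0, "az": -1.4, "dx": -3.2, "dy": 11.9, "dz": 0, "jaw": -1},
    {"ax": 0, "ay": 0, "az": -1.4, "dx": -2.6, "dy": 9, "dz": 0, "jaw": -1},
    {"ax": 0, "ay": 0, "az": -1.4, "dx": -1.9, "dy": 5, "dz": 0, "jaw": -1},
    {"ax": 0, "ay": 0, "az": -1.4, "dx": -1.1, "dy": 1.1, "dz": 0, "jaw": -1},
    {"ax": 0, "ay": 0, "az": -1.4, "dx": -1.1, "dy": 1.1, "dz": 0, "jaw": -1}
  ]
}}

```text
time: 14.17
tool_pos: [0.4972, -0.1161, 0.1712]
eef_rot: [[-0.982, -0.189, 0.0], [-0.189, 0.982, -0.0], [-0.0, -0.0, -1.0]]
contact_force: [0.7, 0.4, 0.3]
width: -0.0002
gripper_force: 0.0
```

{"name": "apply_moves", "arguments": {
  "rows": [
    {"ax": 0, "ay": 0, "az": 0, "dx": 0, "dy": 0, "dz": 30, "jaw": -1},
    {"ax": 0, "ay": 0, "az": 0, "dx": 0, "dy": 0, "dz": 60, "jaw": -1},
    {"ax": 0, "ay": 0, "az": 0, "dx": 0, "dy": 0, "dz": 90, "jaw": -1},
    {"ax": 0, "ay": 0, "az": 0, "dx": 0, "dy": 0, "dz": 120, "jaw": -1},
    {"ax": 0, "ay": 0, "az": 0, "dx": -15, "dy": -30, "dz": 120, "jaw": -1},
    {"ax": 0, "ay": 0, "az": 0, "dx": -30, "dy": -60, "dz": 120, "jaw": -1},
    {"ax": 0, "ay": 0, "az": 0, "dx": -45, "dy": -90, "dz": 120, "jaw": -1},
    {"ax": 0, "ay": 0, "az": 0, "dx": -60, "dy": -120, "dz": 120, "jaw": -1},
    {"ax": 0, "ay": 0, "az": 0, "dx": -75, "dy": -150, "dz": 120, "jaw": -1},
    {"ax": 0, "ay": 0, "az": 0, "dx": -90, "dy": -180, "dz": 120, "jaw": -1},
    {"ax": 0, "ay": 0, "az": 0, "dx": -105, "dy": -210, "dz": 120, "jaw": -1},
    {"ax": 0, "ay": 0, "az": 0, "dx": -120, "dy": -240, "dz": 120, "jaw": -1},
    {"ax": 0, "ay": 0, "az": 0, "dx": -130, "dy": -260, "dz": 120, "jaw": -1},
    {"ax": 0, "ay": 0, "az": 0, "dx": -130, "dy": -260, "dz": 120, "jaw": -1}
  ]
}}

```text
time: 15.33
tool_pos: [0.3654, -0.3791, 0.291]
eef_rot: [[-0.983, -0.185, -0.001], [-0.185, 0.983, -0.001], [0.001, -0.001, -1.0]]
contact_force: [-0.1, -1.1, 0.2]
width: -0.0002
gripper_force: 0.0
```

Run:
```python
from station import robot
import cv2
i=robot.snapshot("top")
cv2.imwrite("pics/top6.png",i)
cv2.imwrite("pics/top6z.png",cv2.resize(i[140:240,210:330],None,fx=6,fy=6,interpolation=2))
```

```text
(no output)
```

View pics/top6z.png

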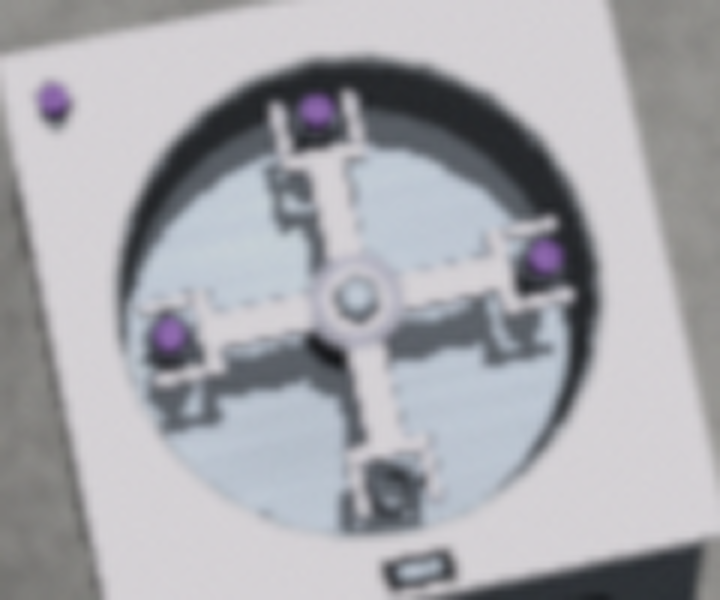

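The rotor moved on a little: caps at (318,109), (545,258), (170,335), empty mouth near (395,487). I'll check the angle.

Run:
```python
from fit import *
t=lambda u,v:pix((u,v),6,(210,140))
N=[("top",t(357,297),0,0,.192)]
B=[("top",t(318,109),180,.1,.194)];Cc=[("top",t(545,257),90,.1,.194),("top",t(170,334),-90,.1,.194)]
E_=[("top",t(395,487),0,.1,.172)]
for o in (N+B+Cc+E_,B+Cc,N+E_): ang(o)
# sub-pixel rotation between top4 and top6 (log-polar phase correlation about the hub)
a,b=[cv2.cvtColor(cv2.imread(f"pics/top{k}.png"),6).astype(np.float32) for k in (4,6)]
c=proj("top",[*ax,.172])[0]
w=[cv2.warpPolar(x,(40,1440),tuple(map(float,c)),40,cv2.INTER_CUBIC)[:,8:34] for x in (a,b)]
print("turn deg",cv2.phaseCorrelate(*w)[0][1]/4)
```

```text
empty arm deg 191.33 [-0.0002  0.    ] [ 0.1 -0.3 -0.   0.1  0.1 -0.1 -0.2 -0.1  0.1 -0.  -0.2  0. ]
empty arm deg 191.39 [-0.0001 -0.0001] [-0.   0.1  0.1 -0.1 -0.2 -0.1 -0.1 -0. ]
empty arm deg 191.2 [-0.0002  0.    ] [ 0.1 -0.3 -0.  -0.  -0.1  0. ]
turn deg 0.034387722170805546
```

```bash
python3 -c "
from station import robot
print(robot.hand_in())"
```

```text
the job is handed in; nothing more can be done
None
```

I pushed the rotor round until the empty sleeve stood at the front, within about 0.3° of the lid catch line by my camera fit; the three tubes look seated and the arm was clear when I handed the job in.

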